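# Slide the plate out over the platen's copper edge

### The job

Push the loose aluminium plate across the welding platen with the fingertips until 40 mm of it overhangs the copper-barred right-hand edge, so that the torch can reach both sides of the joint: the red line drawn across the plate must lie straight along that edge. Only slide it: do not lift or tip the plate, and leave everything else on the platen and the bench where it is. Finish with the hand clear.

Things in the scene. Friction and masses are not known exactly. Their poses are not given: they have to be found in the camera images.
- plate: flat bare aluminium plate lying loose on the platen, 90 mm (its x) x 150 mm (its y) x 8 mm thick, about 0.3 kg; origin at the centre of its underside, z up. Its leading end, the one to overhang, is at y = -75 mm; its trailing end is at y = +75 mm. A red line 4 mm wide runs across its top along x at y = -35 mm, 40 mm from the leading end
- line_near (a point): the end of the red line's middle at the plate's x = -45 mm side (nearer the robot), on the plate's top; axes as the plate's
- line_far (a point): the end of the red line's middle at the plate's x = +45 mm side (farther from the robot), on the plate's top; axes as the plate's
- platen: fixed dark steel welding platen, a 16 mm slab on a blue frame, 300 mm (its x) x 400 mm (its y), its flat top 60 mm above the bench; origin at the centre of its underside on the bench, x roughly away from the robot, y roughly to the robot's left. It stands in a different place and turned differently each time
- edge (a point): middle of the platen's right-hand top edge (the platen's y = -200 mm side), where a copper bar 20 mm wide is inlaid flush; x runs along the edge, y points inward over the platen, z up
- tape: yellow and black pocket tape measure, 36 x 66 x 45 mm, standing on the platen; origin at the centre of its underside
- tube: offcut of 40 x 40 mm steel box tube, 110 mm long, lying on the platen; origin at the centre of its underside, length along its y
- magnet: red magnetic welding square, about 70 x 85 mm and 18 mm thick, lying flat on the platen; origin at its underside
- spray: spray can with a green label, 60 mm diameter, 180 mm tall, standing on the bench to the right of the platen; origin at the centre of its underside
- hammer: hammer lying on the bench to the left of the platen; origin at its underside
- brush: brush lying on the bench to the right of the platen; origin at its underside
- pliers: pliers with blue handles, about 165 mm long and 18 mm thick, lying on the bench to the left of the platen; origin at its underside
There are look-alikes about, which are no part of the job. Of the things like the plate, leave any that is blue, pink or yellow; of the rest the larger one is meant.

How it is judged:
By the outcome, as a careful person would: the job done as asked, in the order asked, and still so for the second after the job is handed in, with the robot touching nothing.
It also fails if it takes over 45 s, if anything falls off the work surface, if the arm or the gripper's body presses on something with over 40 N, if the wrist force passes 120 N, or if a joint passes its speed limit or range.

### The arm

A 6-joint arm with a two-finger parallel gripper is mounted at the origin on the work surface. World frame = base frame: x ahead of the robot, y to its left, z up, the work surface at z = 0. Lengths are in m, angles in rad, forces in N, time in s.
With the tool pointing down it reaches from about 0.375 to 0.9 m from the base axis. Payload 3.1 kg.
Tool frame: the origin (TCP) lies at the very end of the fingers, on their centre line; the grasp point (between the pads) lies 19 mm behind it; x points along the fingers, y is the direction in which the jaws open and shut, and the axes are right-handed (so a half turn about x gives the same grasp; the last joint's range is limited). The gripper opens to 87 mm and grips with 3 to 60 N. Pads are 19 mm wide; open, the fingers measure 117 mm over their backs; the gripper's body (75 mm by 190 mm) begins 51 mm behind the grasp point.
Start: joints at [1.165, 0.527, 1.433, -0, 1.181, -0.178], TCP at [0.14, 0.609, 0.223] pointing down, gripper open.
Joint ranges: [-3.08, 3.08], [-0.75, 2.2], [0.22, 2.44], [-1.43, 4.57], [0, 2.65], [-2.85, 2.85]. Speed limits (rad/s): [2.79, 2.79, 3.14, 3.14, 3.14, 3.14].

### API

Orientations are given as a unit quaternion [x, y, z, w].
In Python, from rig import robot gives the robot as it stands.
- The arm moves only by the tool carry_out, never from a script. Its argument "commands" is a list that holds one entry, the list of rows, each a list of 5 numbers: the opening, from 0 (shut) to 1 (fully open), then the shift along the tool's x, y, z in mm, then the turn about the tool's x in degrees. In form: [[[hand, x, y, z, twist], ...]]. A call has 1 to 8 rows; each row shifts and turns the pose as measured when the row begins, along the tool's axes as they then stand; what a row does not reach is not made up. A row lasts 1/12 s, in which the tool goes at most 41.7 mm and 7.16 degrees, less where a joint would pass 70% of its speed; a pose out of reach is approached as far as the arm can. A call with a gripper value outside its range is refused whole. The fingers move at their own pace and stop on an object; "force" is the grip in N (left out, the last holds). Time passes only in rows, so rows that do not move let the fingers close. It gives the time, the measured TCP pose, the force and the opening at its end, in the units of the state.
- robot.get_obs(): the state, without advancing time (a new reading comes with each control period).
- robot.camera(name): name is "scene" or "side" or "wrist"; returns the picture (400x640x3 uint8, red, green, blue); there is no depth.
- robot.camera_model(name): a dict with "fx", "fy", "cx", "cy" (pixels), "k1" (the pictures are not rectified: a ray, as slopes to the right and down, at radius r is drawn at 1 + k1 r^2 times it, then the intrinsics apply), "R" (3x3) and "t" (3): a world point X has camera coordinates R X + t. Camera axes: x right, y down, z forward; pixel columns grow to the right and rows downward; lengths in m; the calibration is good to about 2 mm. A picture is of the moment at which its call begins: read the wrist's pose just before it. camera_model takes no time and is no camera call; for the wrist camera it gives the pose at the moment of the call.
- robot.hand_in(): hands the job in, once; it reports no verdict.
The state is a dict: "time": time; "q": joint angles; "joint_velocities": joint speeds; "joint_torque": joint torques, N m; "position": TCP position; "tool_rot": TCP orientation; "ft_force": force on the tool from outside, world axes, zero at the start; "moment": the same for the moment, N m; "grip_width": finger opening in m.
Only numpy, scipy, OpenCV 4.12 (cv2) and the standard library are available. Lean on these libraries where they do the work, as an engineer would, in place of code of your own. Each camera call takes 0.05 s, during which the arm holds its last target. There are 200 camera calls.

## Working session

There is one attempt and no reset: what is moved stays moved. The work goes in short steps, Python scripts to look and compute and a tool call to move; the robot and the scene stay as the last step left them, time stands still between calls to the robot, and variables do not carry over. Pictures are saved under pics/ and viewed, on a budget of 10 in all, crops included, one or two more only if the job needs it, and the job is handed in when it is done.

Besides the shell and the picture viewer there is one more tool, called after "Request:" as a command line: name --argument value ..., lists and objects as JSON in quotes. carry_out: Moves the arm, as the interface text tells. Its arguments: {"type":"object","properties":{"commands":{"type":"array"},"force":{"type":"number"}},"required":["commands"]}

```bash
mkdir -p pics; cat > h.py <<'E'
import numpy as np, cv2
from rig import robot
def snap(cam,name):
    m=robot.camera_model(cam); im=robot.camera(cam); cv2.imwrite(f'pics/{name}.png',im[:,:,::-1])
    import pickle; pickle.dump(m,open(f'pics/{name}.pkl','wb')); return im
def load(name):
    import pickle; return pickle.load(open(f'pics/{name}.pkl','rb'))
def K(m): return np.array([[m['fx'],0,m['cx']],[0,m['fy'],m['cy']],[0,0,1.]])
def D(m): return np.array([m['k1'],0,0,0,0.])
def back(m,px,z):
    p=cv2.undistortPoints(np.array(px,float).reshape(-1,1,2),K(m),D(m)).reshape(-1,2)
    R=np.array(m['R']);t=np.array(m['t']);c=-R.T@t
    d=np.c_[p,np.ones(len(p))]@R
    return c+d*((z-c[2])/d[:,2])[:,None]
def proj(m,X): return cv2.projectPoints(np.array(X,float).reshape(-1,3),cv2.Rodrigues(np.array(m['R'],float))[0],np.array(m['t'],float),K(m),D(m))[0].reshape(-1,2)
E
python3 - <<'E'
from h import *
snap('scene','s0');snap('side','d0')
for c in('scene','side','wrist'):
    m=robot.camera_model(c);print(c,m['fx'],m['k1'],-np.array(m['R']).T@np.array(m['t']))
print(robot.get_obs())
E
```

```text
scene 485.05357321712864 -0.10889555867726819 [1.35542699 0.92617775 1.23236337]
side 478.7593093216018 -0.10752292284608678 [ 0.45176751 -1.00232468  1.20477466]
wrist 277.2655944194672 -0.047078808349033184 [0.07121311 0.62607543 0.38401595]
{'time': 0.1, 'q': array([ 1.16547365e+00,  5.28360472e-01,  1.43376368e+00, -1.96409386e-05,
        1.18138602e+00, -1.78505415e-01]), 'joint_velocities': array([-0.00013451, -0.00079568, -0.00311126, -0.00156419, -0.00214556,
       -0.00165683]), 'joint_torque': array([-5.41009940e-04, -4.40984774e+01, -1.77150321e+01,  6.34813984e-02,
        5.34253882e-02, -5.70474117e-05]), 'position': array([0.14026812, 0.6083897 , 0.22168064]), 'tool_rot': array([ 0.07936644,  0.70275335, -0.08066868,  0.70237544]), 'ft_force': array([-0.04216639, -0.41947558, -0.84665345]), 'moment': array([-0.01815068, -0.00146014,  0.02074047]), 'grip_width': 0.08704201245767586}
```

View pics/s0.png

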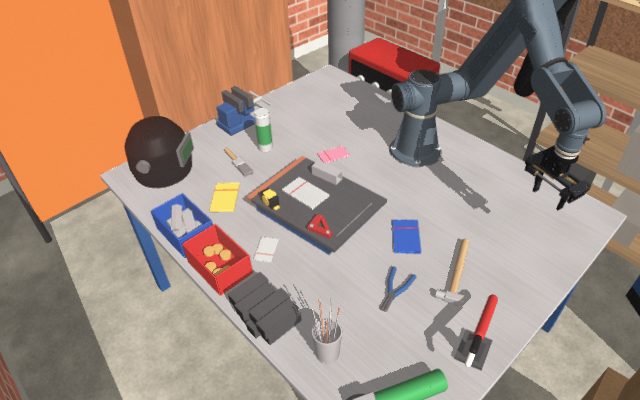

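View pics/d0.png

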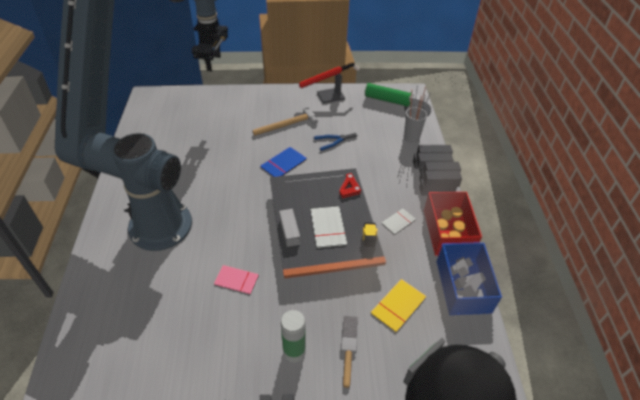

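The candidates in the scene picture are a bare plate on the platen (305,191), a smaller bare one on the bench (266,249), and blue (406,236), pink (333,154) and yellow (225,196) ones. The larger bare plate, the one on the platen, fits the description. I'll confirm it in an enlarged crop.

```bash
python3 - <<'E'
from h import *
a=cv2.imread('pics/s0.png')[145:255,235:395];cv2.imwrite('pics/s0c.png',cv2.resize(a,None,fx=5,fy=5,interpolation=2))
a=cv2.imread('pics/d0.png')[160:290,262:422];cv2.imwrite('pics/d0c.png',cv2.resize(a,None,fx=4.5,fy=4.5,interpolation=2))
E
```

```text
(no output)
```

View pics/s0c.png

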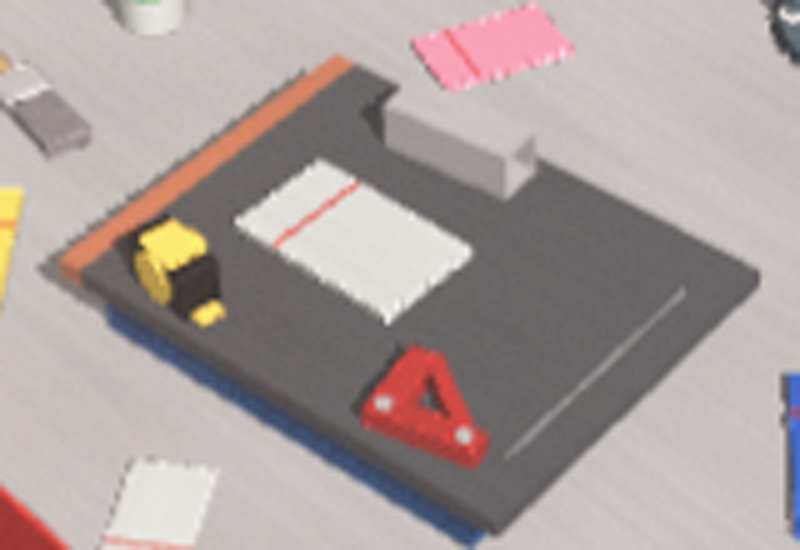

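View pics/d0c.png

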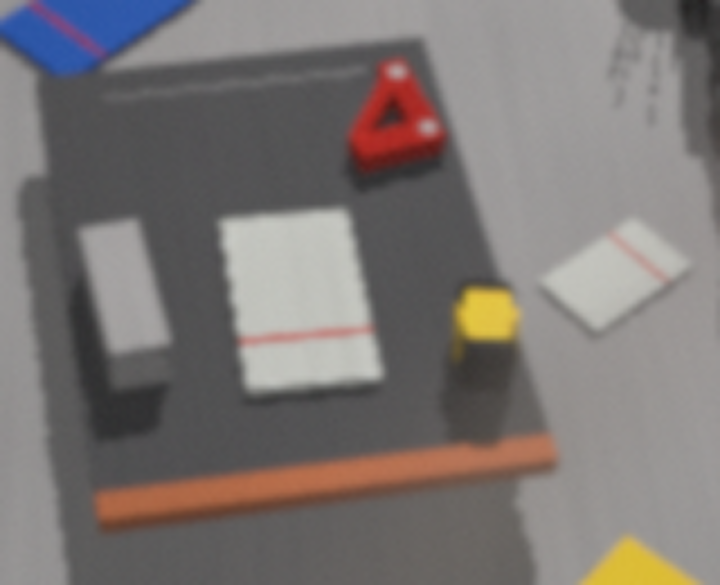

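The crops confirm it: the bare plate on the platen has corners at scene crop (322,160), (235,222), (390,320), (473,250), with the red line toward the copper bar. Next I'll fit the poses using the known sizes.

```bash
cat >> h.py <<'E'
from scipy.optimize import least_squares
def s2(p): return (np.array(p,float)+.5)/5-.5+[235,145]
def d2(p): return (np.array(p,float)+.5)/4.5-.5+[262,160]
def W(p,L,z):
    c,s=np.cos(p[2]),np.sin(p[2]); L=np.array(L,float)
    return np.c_[p[0]+c*L[:,0]-s*L[:,1],p[1]+s*L[:,0]+c*L[:,1],np.full(len(L),z)]
def fit(obs,z,x0):
    f=lambda p:np.concatenate([(proj(m,W(p,L,z))-px).ravel() for m,L,px in obs])
    r=least_squares(f,x0,loss='soft_l1');return r.x,f(r.x).reshape(-1,2)
def rel(P,X):  # world -> platen xy
    c,s=np.cos(P[2]),np.sin(P[2]);d=np.array(X)[...,:2]-P[:2];return d@np.array([[c,-s],[s,c]])
E
python3 - <<'E'
from h import *
ms,md=load('s0'),load('d0')
pl=[[-.045,-.075],[.045,-.075],[.045,.075],[-.045,.075],[-.045,-.035],[.045,-.035]]
S=s2([(322,160),(235,222),(390,320),(473,250),(360,183),(276,246)])
Dd=d2([(246,390),(382,378),(347,210),(220,217),(238,341),(374,328)])
print(back(ms,S,.068).round(4),back(md,Dd,.068).round(4))
for o in ([(ms,pl,S)],[(md,pl,Dd)],[(ms,pl,S),(md,pl,Dd)]):
    x,r=fit(o,.068,[.55,0,0]);print('plate',x.round(4),r.round(1).tolist())
pt=[[-.15,-.2],[.15,-.2],[.15,.2],[-.15,.2]]
PS=s2([(340,55),(60,265),(495,530),(760,272)])
PD=d2([(98,521),(553,460),(424,42),(40,78)])
print(back(ms,PS,.06).round(4),back(md,PD,.06).round(4))
for o in ([(ms,pt,PS)],[(md,pt,PD)],[(ms,pt,PS),(md,pt,PD)]):
    P,r=fit(o,.06,[.55,0,0]);print('platen',P.round(4),r.round(1).tolist())
# occupants
print('line',rel(P,W(x,pl,0)).round(4), 'yaw rel',np.degrees(x[2]-P[2]))
print('tube top side',rel(P,back(md,d2([(80,228),(138,218),(170,343),(112,352)]),.1)).round(3))
print('tape top',rel(P,back(md,d2([(462,288),(515,288),(518,330),(458,335)]),.105)).round(3))
print('magnet',rel(P,back(md,d2([(385,62),(410,62),(445,145),(360,165)]),.078)).round(3))
print('spray',back(md,[(293,317)],.18), 'brush',back(md,[(350,320),(347,384)],.02))
E
```

```text
[[ 0.51   -0.1448  0.068 ]
 [ 0.5996 -0.137   0.068 ]
 [ 0.5873  0.0154  0.068 ]
 [ 0.4977  0.004   0.068 ]
 [ 0.5071 -0.1058  0.068 ]
 [ 0.5949 -0.0969  0.068 ]] [[ 5.073e-01 -1.519e-01  6.800e-02]
 [ 5.977e-01 -1.444e-01  6.800e-02]
 [ 5.850e-01  4.600e-03  6.800e-02]
 [ 4.951e-01  1.000e-04  6.800e-02]
 [ 5.036e-01 -1.109e-01  6.800e-02]
 [ 5.957e-01 -1.021e-01  6.800e-02]]
plate [ 0.5483 -0.0659  0.0914] [[-0.1, 0.1], [0.0, 0.1], [-0.3, -0.5], [0.4, -0.0], [0.3, 0.1], [-0.3, 0.2]]
plate [ 0.5464 -0.0725  0.0816] [[0.1, -0.3], [-0.1, -0.2], [0.0, -0.3], [0.1, 0.4], [0.3, 0.0], [-0.5, 0.4]]
plate [ 0.5466 -0.0698  0.0855] [[-0.3, -0.7], [-0.3, -0.7], [-0.8, -1.3], [-0.1, -0.7], [-0.0, -0.6], [-0.6, -0.6], [0.3, -1.0], [-0.0, -1.0], [-0.1, -1.0], [0.1, -0.2], [0.4, -0.6], [-0.4, -0.3]]
[[ 0.4115 -0.2374  0.06  ]
 [ 0.713  -0.1967  0.06  ]
 [ 0.6622  0.197   0.06  ]
 [ 0.363   0.1555  0.06  ]] [[ 0.4103 -0.2464  0.06  ]
 [ 0.7045 -0.208   0.06  ]
 [ 0.6575  0.1825  0.06  ]
 [ 0.3646  0.1495  0.06  ]]
platen [ 0.5376 -0.0206  0.1264] [[-0.6, 0.2], [-0.3, -0.7], [0.2, -0.2], [0.6, 0.6]]
platen [ 0.5342 -0.0297  0.1198] [[-0.4, -0.1], [1.0, 0.7], [0.4, -0.9], [-0.9, -0.3]]
platen [ 0.5346 -0.0259  0.121 ] [[-0.5, -0.8], [-0.4, -2.0], [-0.7, -1.5], [0.1, -0.3], [-0.2, -1.2], [1.0, -0.5], [0.3, -1.7], [-0.9, -1.0]]
line [[-0.041  -0.1184]
 [ 0.049  -0.1216]
 [ 0.0543  0.0283]
 [-0.0356  0.0315]
 [-0.0395 -0.0784]
 [ 0.0504 -0.0816]] yaw rel -2.0315036765805536
tube top side [[-0.136  0.007]
 [-0.096  0.01 ]
 [-0.09  -0.101]
 [-0.128 -0.102]]
tape top [[ 0.108 -0.087]
 [ 0.143 -0.092]
 [ 0.136 -0.127]
 [ 0.096 -0.125]]
magnet [[0.108 0.157]
 [0.127 0.154]
 [0.134 0.067]
 [0.069 0.056]]
spray [[ 0.43795287 -0.4444267   0.18      ]] brush [[ 0.59223264 -0.37138333  0.02      ]
 [ 0.56963093 -0.55135826  0.02      ]]
```

```bash
cat >> h.py <<'E'
from scipy.spatial.transform import Rotation as Ro
def need(target,jaw):  # world target TCP, jaw yaw: remaining shift in tool axes (mm), twist (deg)
    o=robot.get_obs();R=Ro.from_quat(o['tool_rot']).as_matrix();d=R.T@(np.array(target)-o['position'])*1000
    y=R[:,1];a=np.arctan2(y[1],y[0])
    tw=-np.degrees((jaw-a+np.pi/2)%np.pi-np.pi/2)  # x down: +twist = -yaw
    print('t',o['time'],'pos',o['position'].round(4),'jaw yaw',np.degrees(a).round(2),'shift',d.round(1),'twist',tw.round(2),'F',o['ft_force'].round(1),'w',o['grip_width']);print(R.round(3).tolist());return d,tw
E
python3 -c "
from h import *
need([.538,.05,.2],.121)"
```

```text
t 0.1 pos [0.1403 0.6084 0.2217] jaw yaw 77.0 shift [  22.4 -454.6  513.1] twist 70.07 F [-0.  -0.4 -0.8] w 0.08704201245767586
[[-0.001, 0.225, 0.974], [-0.002, 0.974, -0.225], [-1.0, -0.002, -0.0]]
```

Request:
carry_out --commands '[[[0.57,0,-25,28,7],[0.57,0,-22,31,7],[0.57,0,-18,34,7],[0.57,0,-13,36,7],[0.57,0,-9,37,7],[0.57,0,-4,38,7],[0.57,0,0,38,7],[0.57,0,5,38,7]]]'

```text
time: 0.77
position: [0.3139, 0.3536, 0.2176]
tool_rot: [0.405, 0.58, -0.407, 0.578]
ft_force: [-0.2, 0.8, -0.7]
grip_width: 0.051
```

```bash
python3 -c "
from h import *
need([.538,.05,.2],.121)"
```

```text
t 0.7667 pos [0.3139 0.3536 0.2176] jaw yaw 19.88 shift [ 16.8 107.6 361.7] twist 12.94 F [-0.2  0.8 -0.7] w 0.0509996711600246
[[-0.004, 0.94, 0.34], [-0.0, 0.34, -0.94], [-1.0, -0.004, -0.001]]
```

Request:
carry_out --commands '[[[0.57,2,11,36,7],[0.57,2,15,35,6],[0.57,2,19,33,0],[0.57,2,19,33,0],[0.57,2,19,33,0],[0.57,2,19,33,0],[0.57,2,19,33,0],[0.57,2,19,33,0]]]'

```text
time: 1.43
position: [0.4974, 0.0937, 0.1993]
tool_rot: [0.471, 0.528, -0.474, 0.524]
ft_force: [0.5, 0.5, 0.4]
grip_width: 0.0497
```

```bash
python3 -c "
from h import *
need([.538,.05,.2],.121)"
```

```text
t 1.4333 pos [0.4974 0.0937 0.1993] jaw yaw 6.06 shift [-1.  35.7 47.7] twist -0.87 F [0.5 0.5 0.4] w 0.04970251231557187
[[-0.007, 0.994, 0.106], [0.0, 0.106, -0.994], [-1.0, -0.007, -0.001]]
```

Request:
carry_out --commands '[[[0.57,0,19,14,-1],[0.57,0,17,14,0],[0.57,0,0,0,0],[0.57,0,0,0,0]]]'

```text
time: 1.77
position: [0.5427, 0.0598, 0.1971]
tool_rot: [0.469, 0.528, -0.473, 0.526]
ft_force: [-0.4, 0.1, -0.9]
grip_width: 0.0498
```

```bash
python3 -c "
from h import *
need([.538,.05,.065],.121)
im=snap('wrist','w0');cv2.imwrite('pics/w0b.png',cv2.resize(im[:,:,::-1],(800,500),interpolation=2))
m=load('w0')
pl=[[-.045,-.075],[.045,-.075],[.045,.075],[-.045,.075],[-.045,-.035],[.045,-.035]]
print(proj(m,W([ 0.5466,-0.0698,0.0855],pl,.068)).round(0).tolist())
print(m['cx'],m['cy'],np.array(m['R'])[2])
"
```

```text
t 1.7667 pos [0.5427 0.0598 0.1971] jaw yaw 6.46 shift [132.1  -5.    9. ] twist -0.48 F [-0.4  0.1 -0.9] w 0.049761443481426436
[[-0.006, 0.994, 0.112], [-0.002, 0.112, -0.994], [-1.0, -0.006, 0.001]]
[[275.0, 347.0], [345.0, 349.0], [352.0, 242.0], [273.0, 240.0], [275.0, 321.0], [347.0, 323.0]]
319.5018252033511 200.1893972570266 [ 0.02367648 -0.26063009 -0.96514837]
```

View pics/w0b.png

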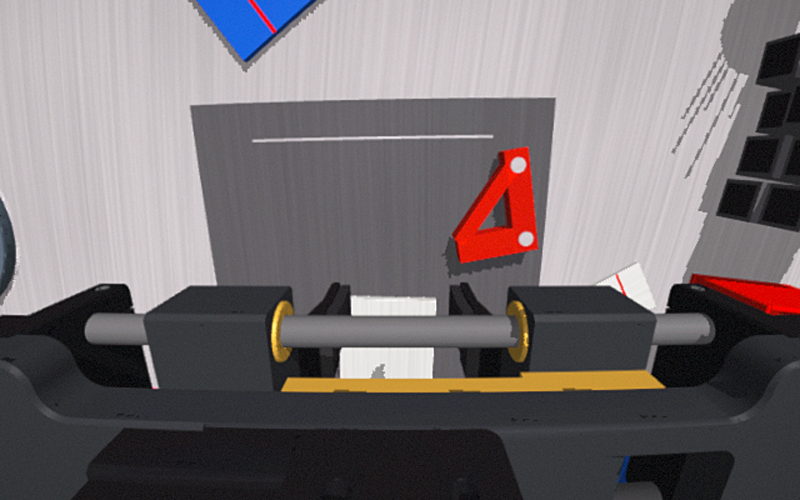

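The wrist view shows the platen's back edge running (191,106) to (555,98) and the plate's trailing end between the fingers, (352,297) to (436,298). It also shows the magnet off to the right. I'll measure these.

```bash
python3 - <<'E'
from h import *
m=load('w0'); q=lambda p:(np.array(p,float)+.5)*.8-.5
b=back(m,q([(191,106),(555,98)]),.06);t=back(m,q([(352,297),(436,298)]),.068)
print(b.round(4),t.round(4))
d=b[1]-b[0];yaw=np.arctan2(d[1],d[0]);print(np.hypot(*d[:2]),yaw,np.arctan2(t[1,1]-t[0,1],t[1,0]-t[0,0]))
c=b.mean(0)[:2]-.2*np.array([-np.sin(yaw),np.cos(yaw)]);P=[*c,yaw];print('platen',P)
print('trail rel',rel(P,t).round(4), 'TCP rel',rel(P,robot.get_obs()['position']).round(4))
E
```

```text
[[0.3581 0.1546 0.06  ]
 [0.6542 0.193  0.06  ]] [[0.5051 0.0051 0.068 ]
 [0.5808 0.0128 0.068 ]]
0.29858793062626876 0.12875121989397517 0.10196861019389297
platen [np.float64(0.5318148418297562), np.float64(-0.024549181868776332), np.float64(0.12875121989397517)]
trail rel [[-0.0227  0.0328]
 [ 0.0533  0.0308]] TCP rel [0.0219 0.0822]
```

Request:
carry_out --commands '[[[0.57,35,-6,0,-0.7],[0.57,35,-6,0,0],[0.57,30,0,0,0],[0.57,22,0,0,0],[0.57,0,0,0,0]]]'

```text
time: 2.23
position: [0.529, 0.0622, 0.0747]
tool_rot: [0.466, 0.531, -0.466, 0.533]
ft_force: [-1.0, 0.4, 0.3]
grip_width: 0.0496
```

```bash
python3 -c "
from h import *
need([.536,.056,.064],.126)"
```

```text
t 2.2333 pos [0.529  0.0622 0.0747] jaw yaw 7.52 shift [10.7  6.1  7. ] twist 0.3 F [-1.   0.4  0.3] w 0.04963871907685657
[[0.001, 0.991, 0.131], [-0.002, 0.131, -0.991], [-1.0, 0.001, 0.002]]
```

Request:
carry_out --commands '[[[0.57,10,0,0,0.3],[0.57,1,0,12,0],[0.57,0,0,12,0]]]'

```text
time: 2.48
position: [0.5299, 0.0413, 0.0639]
tool_rot: [0.465, 0.532, -0.466, 0.532]
ft_force: [-0.6, -0.7, -0.2]
grip_width: 0.0498
```

```bash
python3 -c "
from h import *
P=[.532,-.0247,.126]
need([.536,.056,.064],.126);print(rel(P,robot.get_obs()['position']))"
```

```text
t 2.4833 pos [0.5299 0.0413 0.0639] jaw yaw 7.58 shift [ -0.1   8.  -13.8] twist 0.37 F [-0.6 -0.7 -0.2] w 0.04976916953592215
[[-0.001, 0.991, 0.132], [-0.001, 0.132, -0.991], [-1.0, -0.001, 0.001]]
[0.00617193 0.06571428]
```

Request:
carry_out --commands '[[[0.57,0,0,12,0.4],[0.57,0,0,10,0],[0.57,0,0,10,0],[0.57,0,0,10,0],[0.57,0,0,10,0],[0.57,0,0,10,0],[0.57,0,0,10,0]]]'

```text
time: 3.07
position: [0.5431, -0.0404, 0.0695]
tool_rot: [0.47, 0.526, -0.468, 0.532]
ft_force: [0.1, 1.1, 0.7]
grip_width: 0.0495
```

```bash
python3 -c "
from h import *
P=[.532,-.0247,.126]
need([.536,.056,.064],.126);print(rel(P,robot.get_obs()['position']))"
```

```text
t 3.0667 pos [ 0.5431 -0.0404  0.0695] jaw yaw 6.94 shift [  5.2   4.6 -96.6] twist -0.28 F [0.1 1.1 0.7] w 0.049516932209486664
[[0.009, 0.993, 0.121], [-0.003, 0.121, -0.993], [-1.0, 0.008, 0.004]]
[ 0.0090253  -0.01698071]
```

z crept up to 0.0695, so the tips may have ridden over the plate. I'll look before continuing.

```bash
python3 - <<'E'
from h import *
snap('side','d1');print(robot.get_obs()['position'])
a=cv2.imread('pics/d1.png')[160:290,262:422];cv2.imwrite('pics/d1c.png',cv2.resize(a,None,fx=4.5,fy=4.5,interpolation=2))
E
```

```text
[ 0.54412659 -0.04241878  0.06957016]
```

View pics/d1c.png

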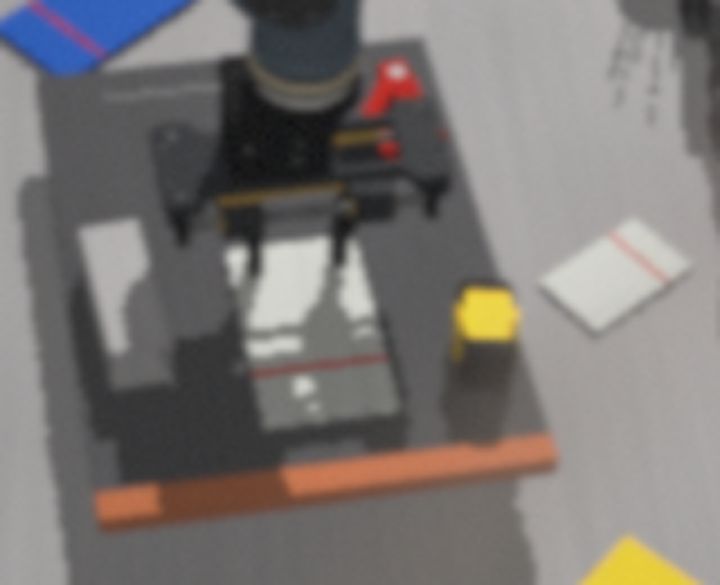

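The picture shows the fingertips (252,275) and (340,262) over the trailing end, with the line at (253,373) to (386,358). They did ride up, after pushing the plate part of the way. I'll lift, back off, go lower, and push in shorter bursts with downward compensation.

Request:
carry_out --commands '[[[0.57,-8,0,0,0],[0.57,-4,0,-15,0],[0.57,0,0,-20,0],[0.57,0,0,-15,0],[0.57,0,0,0,0]]]'

```text
time: 3.53
position: [0.5397, 0.0048, 0.0836]
tool_rot: [0.472, 0.523, -0.469, 0.533]
ft_force: [-0.4, 0.0, -0.2]
grip_width: 0.0496
```

```bash
python3 -c "
from h import *
P=[.532,-.0247,.126];md=load('d1')
L=back(md,d2([(253,373),(386,358)]),.068);L0=back(md,d2([(238,341),(374,328)]),.068)
print(rel(P,L),rel(P,L0),'moved',rel(P,L)-rel(P,L0))
need([.536,.02,.062],.126);print(rel(P,robot.get_obs()['position']))"
```

```text
[[-0.03359323 -0.10992665]
 [ 0.05619039 -0.11103421]] [[-0.03902807 -0.08190247]
 [ 0.05346988 -0.0847908 ]] moved [[ 0.00543484 -0.02802418]
 [ 0.00272052 -0.02624341]]
t 3.5333 pos [0.5397 0.0048 0.0836] jaw yaw 6.55 shift [ 21.5  -2.2 -15.7] twist -0.66 F [-0.4  0.  -0.2] w 0.04962339121624922
[[0.013, 0.993, 0.114], [-0.006, 0.114, -0.993], [-1.0, 0.013, 0.007]]
[0.01132201 0.02828966]
```

Request:
carry_out --commands '[[[0.57,14,0,-3,-0.7],[0.57,7,0,0,0],[0.57,0,0,0,0]]]'

```text
time: 3.78
position: [0.5411, 0.0078, 0.0639]
tool_rot: [0.468, 0.525, -0.464, 0.538]
ft_force: [0.8, 0.2, -1.2]
grip_width: 0.0499
```

```bash
cat > n.py <<'E'
from h import *
P=[.532,-.0247,.126]
need([.536,.02,.062],.126);print(rel(P,robot.get_obs()['position']))
E
python3 n.py
```

```text
t 3.7833 pos [0.5411 0.0078 0.0639] jaw yaw 7.51 shift [  1.7  -3.5 -12.8] twist 0.29 F [ 0.8  0.2 -1.2] w 0.04986520215690695
[[0.017, 0.991, 0.13], [-0.007, 0.131, -0.991], [-1.0, 0.016, 0.009]]
[0.01308229 0.03107743]
```

Request:
carry_out --commands '[[[0.57,2,-2,3,0.3],[0.57,1,0,7,0],[0.57,1,0,7,0],[0.57,1,0,7,0]]]'

```text
time: 4.12
position: [0.5409, -0.0145, 0.0607]
tool_rot: [0.473, 0.525, -0.466, 0.532]
ft_force: [-1.1, 10.3, 10.4]
grip_width: 0.0491
```

```bash
python3 n.py
```

```text
t 4.1167 pos [ 0.5409 -0.0145  0.0607] jaw yaw 6.8 shift [ -1.3  -0.8 -34.9] twist -0.42 F [-1.1 10.3 10.4] w 0.04905313604642613
[[0.014, 0.993, 0.118], [0.001, 0.118, -0.993], [-1.0, 0.014, 0.001]]
[0.0101514  0.00896272]
```

Request:
carry_out --commands '[[[0.57,-1.5,0,5,-0.4],[0.57,0,0,7,0],[0.57,0.3,0,7,0],[0.57,0.5,0,7,0]]]'

```text
time: 4.45
position: [0.5439, -0.0428, 0.0627]
tool_rot: [0.472, 0.527, -0.464, 0.533]
ft_force: [-0.4, 4.8, 3.6]
grip_width: 0.0494
```

```bash
python3 n.py
```

```text
t 4.45 pos [ 0.5439 -0.0428  0.0627] jaw yaw 7.02 shift [  0.8  -0.2 -63.3] twist -0.2 F [-0.4  4.8  3.6] w 0.049443182875644885
[[0.014, 0.992, 0.122], [0.003, 0.122, -0.993], [-1.0, 0.014, -0.002]]
[ 0.00953933 -0.01944657]
```

Request:
carry_out --commands '[[[0.57,0.7,0,7,-0.2],[0.57,0.7,0,7,0],[0.57,0.6,0,7,0],[0.57,0.6,0,7,0],[0.57,0,0,0,0]]]'

```text
time: 4.87
position: [0.5472, -0.0732, 0.0608]
tool_rot: [0.474, 0.528, -0.464, 0.531]
ft_force: [0.5, 2.3, 1.3]
grip_width: 0.0495
```

```bash
python3 n.py
```

```text
t 4.8667 pos [ 0.5472 -0.0732  0.0608] jaw yaw 6.91 shift [ -0.6   0.1 -93.9] twist -0.31 F [0.5 2.3 1.3] w 0.04950481750137448
[[0.012, 0.993, 0.12], [0.008, 0.12, -0.993], [-1.0, 0.013, -0.006]]
[ 0.00895298 -0.05007002]
```

Request:
carry_out --commands '[[[0.57,-1,0,6,-0.3],[0.57,0.2,0,6,0],[0.57,0.3,0,5,0],[0.57,0,0,0,0]]]'

```text
time: 5.2
position: [0.5489, -0.0927, 0.0608]
tool_rot: [0.472, 0.53, -0.463, 0.531]
ft_force: [-0.3, 4.3, 4.0]
grip_width: 0.0497
```

```bash
python3 n.py
```

```text
t 5.2 pos [ 0.5489 -0.0927  0.0608] jaw yaw 7.19 shift [  -0.4    1.3 -113.5] twist -0.03 F [-0.3  4.3  4. ] w 0.04969023668186611
[[0.01, 0.992, 0.125], [0.009, 0.125, -0.992], [-1.0, 0.011, -0.007]]
[ 0.00825954 -0.06960666]
```

Request:
carry_out --commands '[[[0.57,0,0,-8,0],[0.57,-25,0,0,0],[0.57,-40,0,0,0],[0.57,-40,0,0,0],[0.57,-40,0,10,0],[0.57,-35,0,25,0],[0.57,0,0,40,0],[0.57,0,0,40,0]]]'

```text
time: 5.87
position: [0.5605, -0.2001, 0.2447]
tool_rot: [0.465, 0.531, -0.463, 0.536]
ft_force: [-0.4, 0.1, -0.7]
grip_width: 0.0496
```

Request:
carry_out --commands '[[[0.57,0,0,40,0],[0.57,0,0,35,0],[0.57,0,0,25,0],[0.57,0,0,0,0],[0.57,0,0,0,0],[0.57,0,0,0,0]]]'

```text
time: 6.37
position: [0.5765, -0.3176, 0.2471]
tool_rot: [0.463, 0.523, -0.468, 0.541]
ft_force: [-0.0, -0.2, -0.1]
grip_width: 0.0498
```

```bash
python3 n.py; python3 -c "
from h import *
im=snap('wrist','w1');cv2.imwrite('pics/w1b.png',cv2.resize(im[:,:,::-1],(800,500),interpolation=2))"
```

```text
t 6.3667 pos [ 0.5765 -0.3176  0.2471] jaw yaw 7.62 shift [ 177.2    2.5 -344.2] twist 0.4 F [-0.  -0.2 -0.1] w 0.049806844444381666
[[0.014, 0.991, 0.132], [-0.021, 0.133, -0.991], [-1.0, 0.011, 0.023]]
[ 0.00732495 -0.29617375]
```

View pics/w1b.png

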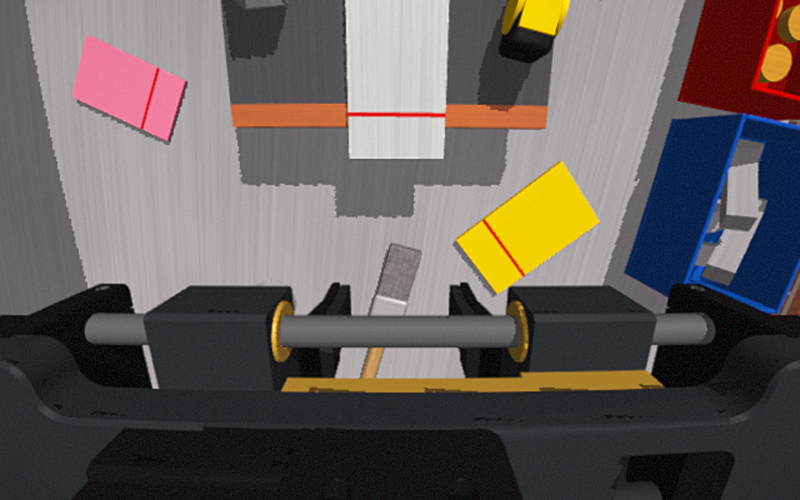

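The view is clear. The red line runs (347,114) to (446,115), and the copper edge's outer side is about (233,128) to (547,129). I'll measure at subpixel.

```bash
cat > g.py <<'E'
from h import *
import sys
name=sys.argv[1]; xs=[int(v) for v in sys.argv[2:6]]  # line col range (orig px), left bar from, right bar to
r0,r1=[int(v) for v in sys.argv[6:8]]
m=load(name);im=cv2.imread(f'pics/{name}.png').astype(float);B,G,R=im[r0:r1,:,0],im[r0:r1,:,1],im[r0:r1,:,2]
rows=np.arange(r0,r1)
lp=[]
for c in range(xs[1]+4,xs[2]-4):
    w=np.clip((R-G)[:,c]-30,0,None)
    if w.sum()>50: lp.append((c,(w*rows).sum()/w.sum()))
ep=[];ip=[]
for c in list(range(xs[0]+4,xs[1]-5))+list(range(xs[2]+5,xs[3]-4)):
    w=(R-B)[:,c]; h=w.max()/2; k=np.where(w>h)[0]
    for a,l in((k[-1],ep),(k[0],ip)):
        b=a+1 if l is ep else a-1
        l.append((c,rows[a]+(rows[b]-rows[a])*(w[a]-h)/(w[a]-w[b])))
def ln(pts,z):
    X=back(m,pts,z)[:,:2]
    for _ in range(3):
        p=np.polyfit(X[:,0],X[:,1],1);r=X[:,1]-np.polyval(p,X[:,0]);X=X[abs(r)<2.5*r.std()+1e-6]
    return X,np.polyfit(X[:,0],X[:,1],1)
XL,pL=ln(lp,.068);XE,pE=ln(ep,.06);XI,pI=ln(ip,.06)
c=np.cos(np.arctan(pE[0]))
print('yaw line/edge/inner deg',np.degrees(np.arctan([pL[0],pE[0],pI[0]])).round(2))
for x in(XL[:,0].min(),XL[:,0].mean(),XL[:,0].max()):
    print('line past edge mm at x',x.round(3),((np.polyval(pE,x)-np.polyval(pL,x))*c*1000).round(2),'bar',((np.polyval(pI,x)-np.polyval(pE,x))*c*1000).round(2))
E
python3 g.py w1 186 278 356 437 76 110
```

```text
yaw line/edge/inner deg [7.15 7.31 7.25]
line past edge mm at x 0.522 -10.47 bar 20.69
line past edge mm at x 0.561 -10.36 bar 20.65
line past edge mm at x 0.601 -10.25 bar 20.61
```

Bar width reads 20.65 mm against 20 mm true, because a sliver of its side face shows, so about 10.0 mm is left to push. The line's yaw is within 0.15° of the edge. I'm going back behind the plate for the last push.

Request:
carry_out --commands '[[[0.57,0,0,-35,-0.4],[0.57,0,0,-40,0],[0.57,0,0,-40,0],[0.57,0,0,-40,0],[0.57,0,0,-40,0],[0.57,0,0,-30,0],[0.57,0,0,0,0],[0.57,0,0,0,0]]]'

```text
time: 7.08
position: [0.5382, -0.0771, 0.2391]
tool_rot: [0.458, 0.529, -0.464, 0.544]
ft_force: [0.9, -0.8, -0.5]
grip_width: 0.0496
```

```bash
sed -i 's/need(.*126);/need([*W(P,[[.0085,-.052]],.0625)[0]],.127);/' n.py; python3 n.py
```

```text
t 7.0833 pos [ 0.5382 -0.0771  0.2391] jaw yaw 8.64 shift [176.6   7.7  -4.4] twist 1.36 F [ 0.9 -0.8 -0.5] w 0.049640162223068364
[[0.01, 0.989, 0.15], [-0.021, 0.15, -0.988], [-1.0, 0.007, 0.022]]
[-0.00042819 -0.05271674]
```

Request:
carry_out --commands '[[[0.57,35,4,-6,1.4],[0.57,35,4,-2,0],[0.57,35,0,0,0],[0.57,35,0,0,0],[0.57,22,0,0,0],[0.57,0,0,0,0],[0.57,0,0,0,0]]]'

```text
time: 7.67
position: [0.5533, -0.0719, 0.0762]
tool_rot: [0.464, 0.519, -0.467, 0.545]
ft_force: [0.3, -0.1, -0.3]
grip_width: 0.0494
```

```bash
python3 n.py
```

```text
t 7.6667 pos [ 0.5533 -0.0719  0.0762] jaw yaw 7.59 shift [13.6 -7.   2.1] twist 0.32 F [ 0.3 -0.1 -0.3] w 0.04943677547692211
[[0.025, 0.991, 0.131], [-0.028, 0.132, -0.991], [-0.999, 0.021, 0.031]]
[ 0.01518538 -0.04948585]
```

Request:
carry_out --commands '[[[0.57,8,-5,-2,0.3],[0.57,5,0,0,0],[0.57,0,0,0,0]]]'

```text
time: 7.92
position: [0.5511, -0.0726, 0.066]
tool_rot: [0.467, 0.515, -0.468, 0.546]
ft_force: [0.5, 0.1, -0.2]
grip_width: 0.0495
```

```bash
python3 n.py
```

```text
t 7.9167 pos [ 0.5511 -0.0726  0.066 ] jaw yaw 7.27 shift [ 3.5 -4.5  2. ] twist -0.01 F [ 0.5  0.1 -0.2] w 0.04946027567278405
[[0.031, 0.992, 0.126], [-0.03, 0.127, -0.992], [-0.999, 0.027, 0.034]]
[ 0.01295159 -0.04991512]
```

Request:
carry_out --commands '[[[0.57,3,-1,0,0],[0.57,1,0,5,0],[0.57,0.7,0,5,0],[0.57,0.7,0,4,0]]]'

```text
time: 8.25
position: [0.5554, -0.0885, 0.0652]
tool_rot: [0.467, 0.513, -0.466, 0.549]
ft_force: [0.4, -0.9, -0.9]
grip_width: 0.0495
```

```bash
python3 n.py
```

```text
t 8.25 pos [ 0.5554 -0.0885  0.0652] jaw yaw 7.37 shift [  1.9  -6.8 -14.4] twist 0.09 F [ 0.4 -0.9 -0.9] w 0.049472580428833506
[[0.039, 0.991, 0.127], [-0.033, 0.128, -0.991], [-0.999, 0.035, 0.038]]
[ 0.01523241 -0.06627561]
```

Request:
carry_out --commands '[[[0.57,4,-3,-1,0],[0.57,1,0,1,0],[0.57,0,0,0,0]]]'

```text
time: 8.5
position: [0.5543, -0.0902, 0.0619]
tool_rot: [0.47, 0.511, -0.466, 0.549]
ft_force: [0.6, -1.6, -0.3]
grip_width: 0.0493
```

```bash
python3 n.py
```

```text
t 8.5 pos [ 0.5543 -0.0902  0.0619] jaw yaw 7.12 shift [ -1.4  -5.4 -15.7] twist -0.15 F [ 0.6 -1.6 -0.3] w 0.04929556754105978
[[0.043, 0.992, 0.122], [-0.032, 0.124, -0.992], [-0.999, 0.039, 0.037]]
[ 0.01386276 -0.06776641]
```

Request:
carry_out --commands '[[[0.57,0.3,0,3,-0.1],[0.57,0.3,0,3,0],[0.57,0.3,0,2,0],[0.57,0,0,0,0],[0.57,0,0,0,0]]]'

```text
time: 8.92
position: [0.5541, -0.0957, 0.0618]
tool_rot: [0.471, 0.512, -0.465, 0.547]
ft_force: [-0.2, 1.5, 1.6]
grip_width: 0.0496
```

```bash
python3 n.py
```

```text
t 8.9167 pos [ 0.5541 -0.0957  0.0618] jaw yaw 7.11 shift [ -1.6  -4.5 -21.1] twist -0.17 F [-0.2  1.5  1.6] w 0.04958522095335867
[[0.042, 0.992, 0.122], [-0.027, 0.124, -0.992], [-0.999, 0.038, 0.032]]
[ 0.01299624 -0.07316896]
```

Request:
carry_out --commands '[[[0.57,0,0,3,-0.2],[0.57,0,0,3,0],[0.57,0,0,0,0]]]'

```text
time: 9.17
position: [0.554, -0.1008, 0.0617]
tool_rot: [0.47, 0.514, -0.464, 0.547]
ft_force: [0.0, 1.7, 1.8]
grip_width: 0.0497
```

```bash
python3 n.py
```

```text
t 9.1667 pos [ 0.554  -0.1008  0.0617] jaw yaw 7.3 shift [ -1.7  -3.7 -26.2] twist 0.03 F [0.  1.7 1.8] w 0.04974177723100046
[[0.04, 0.991, 0.126], [-0.025, 0.127, -0.992], [-0.999, 0.036, 0.03]]
[ 0.01227127 -0.07826785]
```

Request:
carry_out --commands '[[[0.57,0,0,-8,0],[0.57,-25,0,-2,0],[0.57,-40,0,0,0],[0.57,-40,0,0,0],[0.57,-40,0,10,0],[0.57,-35,0,25,0],[0.57,0,0,40,0],[0.57,0,0,40,0]]]'

```text
time: 9.83
position: [0.5573, -0.1968, 0.2482]
tool_rot: [0.463, 0.519, -0.465, 0.548]
ft_force: [-0.1, 0.6, -0.6]
grip_width: 0.0495
```

Request:
carry_out --commands '[[[0.57,0,0,40,0],[0.57,0,0,40,0],[0.57,0,0,25,0],[0.57,0,0,0,0],[0.57,0,0,0,0],[0.57,0,0,0,0]]]'

```text
time: 10.33
position: [0.5723, -0.3161, 0.253]
tool_rot: [0.462, 0.513, -0.469, 0.55]
ft_force: [0.5, -0.6, 0.3]
grip_width: 0.0495
```

```bash
python3 n.py; python3 -c "
from h import *
im=snap('wrist','w2');cv2.imwrite('pics/w2b.png',cv2.resize(im[40:160,150:470,::-1],None,fx=2.5,fy=2.5,interpolation=2))"
```

```text
t 10.3333 pos [ 0.5723 -0.3161  0.253 ] jaw yaw 7.59 shift [ 179.5    1.6 -250.5] twist 0.32 F [ 0.5 -0.6  0.3] w 0.04947588930892674
[[0.033, 0.991, 0.131], [-0.041, 0.132, -0.99], [-0.999, 0.027, 0.045]]
[ 0.00333785 -0.29418368]
```

View pics/w2b.png

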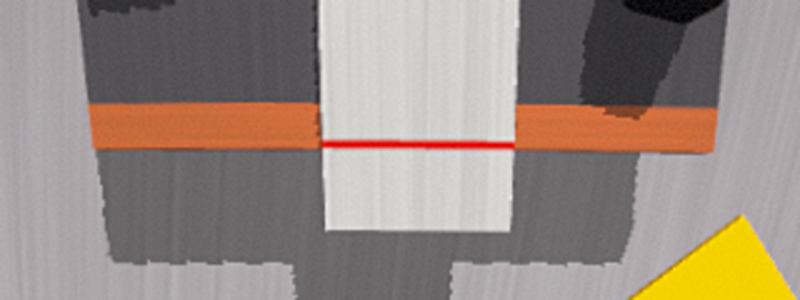

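The line now lies in the outer part of the bar: crop (322,144) to (514,146), with the edge at about row 150. Measuring.

```bash
python3 g.py w2 187 279 355 436 70 117
```

```text
yaw line/edge/inner deg [7.23 7.31 7.27]
line past edge mm at x 0.523 -1.73 bar 20.71
line past edge mm at x 0.561 -1.68 bar 20.68
line past edge mm at x 0.6 -1.63 bar 20.66
```

About 1.2 mm short, once the visible bar face is allowed for. One more gentle nudge.

Request:
carry_out --commands '[[[0.57,0,0,-35,0],[0.57,0,0,-40,0],[0.57,0,0,-40,0],[0.57,0,0,-40,0],[0.57,0,0,-40,0],[0.57,0,0,-30,0.3],[0.57,0,0,0,0],[0.57,0,0,0,0]]]'

```text
time: 11.05
position: [0.5347, -0.0746, 0.2394]
tool_rot: [0.46, 0.517, -0.469, 0.549]
ft_force: [0.2, -0.8, 0.1]
grip_width: 0.0496
```

```bash
sed -i 's/-.052/-.062/' n.py; python3 n.py
```

```text
t 11.05 pos [ 0.5347 -0.0746  0.2394] jaw yaw 7.86 shift [177.5   8.3   4.9] twist 0.58 F [ 0.2 -0.8  0.1] w 0.04961669002171436
[[0.026, 0.99, 0.136], [-0.038, 0.137, -0.99], [-0.999, 0.021, 0.042]]
[-0.00361902 -0.04987561]
```

Request:
carry_out --commands '[[[0.57,35,4,0,0.6],[0.57,35,4,0,0],[0.57,35,0,0,0],[0.57,35,0,0,0],[0.57,25,0,0,0],[0.57,0,0,0,0],[0.57,0,0,0,0]]]'

```text
time: 11.63
position: [0.553, -0.0801, 0.0737]
tool_rot: [0.463, 0.511, -0.468, 0.553]
ft_force: [0.4, -0.2, 0.7]
grip_width: 0.0495
```

```bash
python3 n.py
```

```text
t 11.6333 pos [ 0.553  -0.0801  0.0737] jaw yaw 7.67 shift [11.3 -5.8  3.8] twist 0.39 F [ 0.4 -0.2  0.7] w 0.04945706899026911
[[0.04, 0.99, 0.132], [-0.044, 0.133, -0.99], [-0.998, 0.034, 0.049]]
[ 0.01390365 -0.05758752]
```

Request:
carry_out --commands '[[[0.57,8,-4,-3,0.4],[0.57,5,0,0,0],[0.57,1,0,0,0],[0.57,0,0,0,0]]]'

```text
time: 11.97
position: [0.5515, -0.0794, 0.0629]
tool_rot: [0.466, 0.507, -0.469, 0.553]
ft_force: [-0.3, 0.5, -0.1]
grip_width: 0.0496
```

```bash
python3 n.py
```

```text
t 11.9667 pos [ 0.5515 -0.0794  0.0629] jaw yaw 7.21 shift [ 0.5 -3.9  5.2] twist -0.06 F [-0.3  0.5 -0.1] w 0.04961276736653953
[[0.047, 0.991, 0.123], [-0.047, 0.125, -0.991], [-0.998, 0.041, 0.052]]
[ 0.01242213 -0.05673972]
```

Request:
carry_out --commands '[[[0.57,1,0,5,0],[0.57,1,0,5,0],[0.57,1,0,4,0],[0.57,0.5,0,0,0]]]'

```text
time: 12.3
position: [0.556, -0.0955, 0.0633]
tool_rot: [0.467, 0.504, -0.468, 0.556]
ft_force: [-0.3, 0.1, -0.3]
grip_width: 0.0496
```

```bash
python3 n.py
```

```text
t 12.3 pos [ 0.556  -0.0955  0.0633] jaw yaw 7.28 shift [ -0.1  -6.4 -11.3] twist 0.01 F [-0.3  0.1 -0.3] w 0.049577805560996266
[[0.054, 0.991, 0.124], [-0.049, 0.127, -0.991], [-0.997, 0.047, 0.056]]
[ 0.01489798 -0.07329079]
```

Request:
carry_out --commands '[[[0.57,1.2,-1,3,0],[0.57,0.5,0,2,0],[0.57,0,0,0,0]]]'

```text
time: 12.55
position: [0.5559, -0.1012, 0.0623]
tool_rot: [0.468, 0.504, -0.468, 0.555]
ft_force: [0.3, 1.4, 1.2]
grip_width: 0.0492
```

```bash
python3 n.py
```

```text
t 12.55 pos [ 0.5559 -0.1012  0.0623] jaw yaw 7.17 shift [ -1.4  -5.6 -16.8] twist -0.11 F [0.3 1.4 1.2] w 0.04921922259457735
[[0.054, 0.991, 0.122], [-0.048, 0.125, -0.991], [-0.997, 0.048, 0.055]]
[ 0.01410757 -0.07889756]
```

Request:
carry_out --commands '[[[0.57,0,0,1,0],[0.57,0,0,0,0]]]'

```text
time: 12.72
position: [0.5559, -0.1018, 0.0623]
tool_rot: [0.468, 0.504, -0.468, 0.555]
ft_force: [0.3, 0.7, 0.1]
grip_width: 0.0492
```

```bash
python3 n.py
```

```text
t 12.7167 pos [ 0.5559 -0.1018  0.0623] jaw yaw 7.16 shift [ -1.4  -5.5 -17.4] twist -0.12 F [0.3 0.7 0.1] w 0.049199208028581944
[[0.054, 0.991, 0.122], [-0.047, 0.124, -0.991], [-0.997, 0.048, 0.054]]
[ 0.01400774 -0.07950444]
```

Good. I'll retreat and verify from above the edge.

Request:
carry_out --commands '[[[0.57,0,0,-8,0],[0.57,-25,0,-3,0],[0.57,-40,0,0,0],[0.57,-40,0,0,0],[0.57,-40,0,10,0],[0.57,-35,0,25,0],[0.57,0,0,40,0],[0.57,0,0,40,0]]]'

```text
time: 13.38
position: [0.5552, -0.1878, 0.2514]
tool_rot: [0.462, 0.511, -0.466, 0.555]
ft_force: [1.0, -0.8, -1.3]
grip_width: 0.0499
```

Request:
carry_out --commands '[[[0.57,0,0,40,0],[0.57,0,0,40,0],[0.57,0,0,25,0],[0.57,0,0,0,0],[0.57,0,0,0,0],[0.57,0,0,0,0]]]'

```text
time: 13.88
position: [0.5707, -0.3029, 0.2594]
tool_rot: [0.462, 0.506, -0.469, 0.557]
ft_force: [-0.6, -0.1, -0.2]
grip_width: 0.0496
```

```bash
python3 n.py; python3 -c "
from h import *
im=snap('wrist','w3');a=cv2.resize(im[40:160,150:470,::-1],None,fx=2.5,fy=2.5,interpolation=2)
b=snap('side','d3')[160:290,222:462,::-1];b=cv2.resize(b,(540,292));c=np.zeros((592,800,3),np.uint8);c[:300]=a;c[300:,:540]=b;cv2.imwrite('pics/w3b.png',c)";python3 g.py w3 187 279 355 436 70 117
```

```text
t 13.8833 pos [ 0.5707 -0.3029  0.2594] jaw yaw 7.67 shift [ 183.5   -1.  -230.3] twist 0.4 F [-0.6 -0.1 -0.2] w 0.04959888821071139
[[0.047, 0.99, 0.131], [-0.054, 0.133, -0.99], [-0.997, 0.04, 0.06]]
[ 0.00338591 -0.28089821]
yaw line/edge/inner deg [7.09 7.33 7.3 ]
line past edge mm at x 0.524 -0.36 bar 20.43
line past edge mm at x 0.564 -0.19 bar 20.4
line past edge mm at x 0.604 -0.02 bar 20.38
```

View pics/w3b.png

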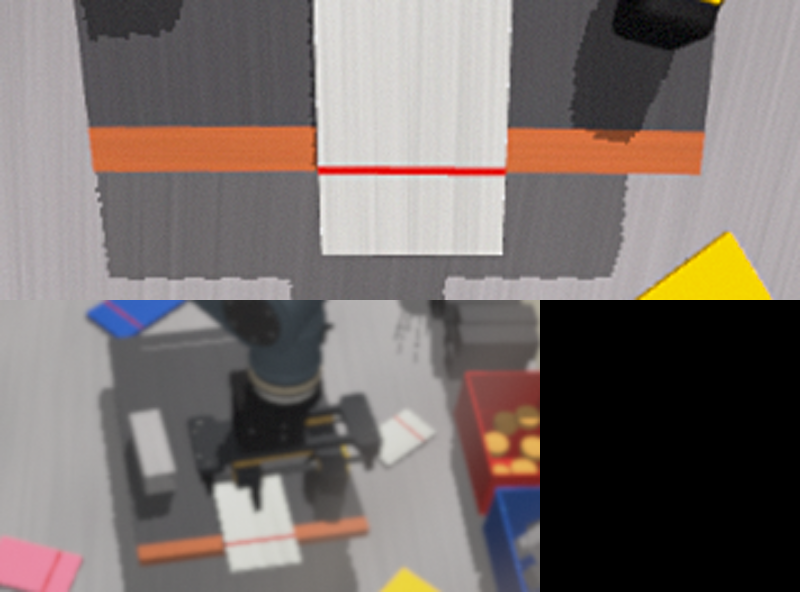

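The line (318,171) to (505,172) lies along the bar's outer edge (about row 172), within about 0.4 mm and 0.25°. The hand is about 0.19 m above the plate and touching nothing.

```bash
python3 -c "
from rig import robot
print(robot.hand_in())"
```

```text
the job is handed in; nothing more can be done
None
```

The plate now overhangs the copper-barred edge by 40 mm and the job is handed in at about 14 s. I slid it there by pushing its trailing end with two part-opened fingertips set parallel to the edge.

**Last check:** from the wrist picture over the edge, the red line is within about 0.4 mm of the edge and about 0.25° off parallel. The hand is about 0.19 m above the plate with no contact force. In the last pictures the tube and tape measure look unmoved. I did not measure them or the magnet again, and the hand hid the magnet.

**What went wrong or disagreed:**
- **First push:** the fingertips crept up and slid onto the plate's trailing end after about 27 mm, with forces around 1 N at the end of that push. I lifted off and redid it lower. No lifting or tipping of the plate showed.
- **Second push:** the tips briefly pressed on the platen at about 10 N.
- **Cameras:** the side and scene cameras disagreed by 3–9 mm in y. I relied on the wrist camera's measurement of the line against the edge instead. Its reading of the 20 mm bar was 20.4 mm, so the line position is uncertain by about 0.4 mm.
- **Tool tilt:** the tool drifted to about 4° of tilt by the end, which did no visible harm.

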